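# Wedge up the low end of the glue-up leaf until its level reads centred

### The job

The hinged glue-up leaf of the bench sags at its free end. Take the wooden wedge from the bench, slide its thin end under the lug at that low end, and push it in along the bench until the bubble of the level on the board sits centred between its two black lines, then let go and leave the wedge carrying the board. Lift the board with the wedge only, not with the gripper, and ease the wedge in gently (it takes up to about 15 N of push): the hinge comes up against a stop just past level and must not be strained. Leave the mallet, jar and glue bottle where they are.

Things in the scene. Friction and masses are not known exactly. Their poses are not given: they have to be found in the camera images.
- bearer: Wooden bar screwed to the bench, 45 x 240 mm, carrying the board's hinge along its long side. Its height differs by up to 10 mm between setups (uneven bench), so the lift needed is not known beforehand. Origin: middle of the hinge line, 30 mm below it. x points from the board's low end towards the hinge and on, y along the hinge, z up.
- board: Plywood glue-up leaf, 240 mm wide, 18 mm thick, reaching 240 mm from the hinge along -x, with a dark wooden box (110 x 100 x 45 mm) fixed on it; 0.9 to 1.6 kg. Origin: middle of the hinge line, in its underside; axes as the bearer's, tilting with the board. It starts sagging on two thin steel arms under it (lower stop of the hinge). The hinge also stops 0.02 rad past level.
- lug (a point): Lowest point of the dark wooden lug, 44 mm wide, sticking out 32 mm from the middle of the board's low end: middle of its rounded runner (radius 8 mm), 255 mm from the hinge. It starts about 5 to 15 mm above the bench and rises about 12 mm to come level. Axes are the board's: x towards the hinge (the way to push the wedge), y along the hinge.
- level (a point): Middle of the aluminium spirit level on the board (150 x 44 mm), beside the box; its yellow-green window (118 x 28 mm) lies along the board's x. Two black lines 30 mm apart straddle the middle. This point lies between them, 42 mm above the board's underside. Axes are the board's.
- bubble (a joint): Reading of the level: place of the white bubble (about 22 mm long) in the window, in rad, equal to the board's slope. 0: centred, level; positive: bubble towards the hinge, lug end still low; negative: lug end too high. 0.01 rad is 4 mm of bubble travel and 2.5 mm of lug height. Starts near 0.047; settles within half a second.
- wedge: Plain wooden wedge, 166 mm long, 34 mm wide: 3 mm thick at the thin end, rising evenly (1 in 4) over 110 mm to 30.5 mm, then a parallel 56 mm tail; about 80 g, flat on the bench at the start. Origin: middle of the underside; x points to the thin end, z up. The board comes level with its thin end about 50 to 105 mm past the lug's lowest point; friction then keeps it there.
- wedge_tip (a point): Middle of the wedge's thin edge, at the underside, 83 mm ahead of the wedge's origin. Axes as the wedge's.
- mallet: Wooden mallet, not part of the job, lying down, head 60 x 110 x 55 mm, handle 170 mm. Origin under the head's centre; the handle points along its -x.
- jar: Not part of the job: glass jar with a wooden cap, 68 mm across, 90 mm high, upright. Origin at the centre of its underside.
- glue: Not part of the job: white glue bottle, 52 mm across, 150 mm high, upright. Origin at the centre of its underside.

How it is judged (in metres and radians):
On the way:
1. the wedge's thin end is under the lug (x of wedge_tip in the frame of lug above 0.003 m and y of wedge_tip in the frame of lug between -0.02 and 0.02 m and height (world z) of wedge_tip below 0.012 m), for 0.1 s.
At the end, for the whole second after the job is handed in: The bubble rests between the two lines (within 3 mm of the middle, 0.0075 rad), the board is carried by the wedge (over 1 N on it), which lies flat and still on the bench, its thin end at least 20 mm past the lug, and is released (value of joint bubble between -0.0075 and 0.0075 rad and velocity of joint bubble between -0.02 and 0.02 rad/s and contact force between wedge and board above 1 N and angle between wedge's own z axis and vertical below 0.06 rad and height (world z) of wedge below 0.006 m and x of wedge_tip in the frame of lug above 0.02 m and linear speed of wedge below 0.01 m/s); the robot touches nothing.
It fails at once if the wedge is forced against the board with more than 20 N (contact force between wedge and board above 20 N).
It fails at once if the robot itself presses or lifts the board (over 4 N) (contact force between any of the fingers, the arm and board above 4 N).
It fails at once if a bystander is moved more than 20 mm (distance of any of mallet, jar, glue from where it was at the start of the episode above 0.02 m).
It also fails if it takes over 56 s, if anything falls off the work surface, if the arm or the gripper's body presses on something with over 40 N, if the wrist force passes 120 N, or if a joint passes its speed limit or range.

### The arm

A 6-joint arm with a two-finger parallel gripper is mounted at the origin on the work surface. World frame = base frame: x ahead of the robot, y to its left, z up, the work surface at z = 0. Lengths are in mm, angles in rad, forces in N, time in s.
With the tool pointing down it reaches from about 350 to 775 mm from the base axis. Payload 7.3 kg.
Tool frame: the origin (TCP) lies on the centre line of the jaws, within the pads' length; the fingertips stand 22 mm ahead of it and the grasp point (between the pads) lies 3 mm ahead of it; x points along the fingers, z is the direction in which the jaws open and shut, and the axes are right-handed (so a half turn about x gives the same grasp; the last joint's range is limited). The gripper opens to 92 mm and grips with 3 to 60 N. Pads are 19 mm wide; open, the fingers measure 130 mm over their backs; the gripper's body (75 mm by 190 mm) begins 47 mm behind the grasp point.
Start: joints at [-1.307, 0.342, 1.524, -0, 1.275, -0.146], TCP at [209.197, -481.539, 248.741] pointing down, gripper open.
Joint ranges: [-2.53, 2.53], [-0.77, 2.02], [0.04, 2.7], [-1, 4.14], [0.28, 2.66], [-3.11, 3.11]. Speed limits (rad/s): [2.57, 2.57, 3.14, 3.14, 3.14, 3.14].

### API

Orientations are given as [roll, pitch, yaw] about the fixed x, y, z axes, in that order (R = Rz(yaw) Ry(pitch) Rx(roll)).
In Python, from plant import readout, imaging, bot gives the robot as it stands.
- The arm moves only by the tool arm_command, never from a script. Its argument "plan" is a list of rows, each an object of numbers: "tx", "ty", "tz": the shift along the tool's x, y, z in cm; "wx", "wy", "wz": the turn, a rotation vector about the tool's x, y, z in rad; "jaw": the opening, from -1 (shut) to 1 (fully open). In form: [{"tx": .., "ty": .., "tz": .., "wx": .., "wy": .., "wz": .., "jaw": ..}, ...]. A call has 1 to 20 rows; each row shifts and turns the commanded pose from where the row before left it, along the tool's axes as they then stand; what a row does not reach is not made up. A row lasts 1/10 s, in which the tool goes at most 50 mm and 8.59 degrees, less where a joint would pass 70% of its speed; a pose out of reach is approached as far as the arm can. A call with a gripper value outside its range is refused whole. The fingers move at their own pace and stop on an object; the grip force is fixed at half the most. Time passes only in rows, so rows that do not move let the fingers close. It gives the time, the measured TCP pose, the force and the opening at its end, in the units of the state.
- readout.get_obs(): the state, without advancing time (a new reading comes with each control period).
- imaging.capture(name): name is "scene" or "top"; returns the picture (480x640x3 uint8, blue, green, red); there is no depth.
- imaging.get_calibration(name): a dict with "fx", "fy", "cx", "cy" (pixels), "dist" ([k1, k2, p1, p2, k3] as OpenCV has them; the pictures are not rectified), "position" and "rotation" of the camera in the world. Camera axes: x right, y up, looking along -z (the intrinsics and any distortion apply to the point x, -y, -z); pixel columns grow to the right and rows downward; lengths in mm; the calibration is good to about 2 mm. A picture is of the moment at which its call begins. get_calibration takes no time and is no camera call.
- bot.close_job(): hands the job in, once; it reports no verdict.
The state is a dict: "time": time; "joint_positions": joint angles; "dq": joint speeds; "tau": joint torques, N m; "tool_pos": TCP position; "tcp_rot": TCP orientation; "contact_force": force on the tool from outside, world axes, zero at the start; "moment": the same for the moment, N m; "grip_width": finger opening in mm.
Only numpy, scipy, OpenCV 4.12 (cv2) and the standard library are available. Lean on these libraries where they do the work, as an engineer would, in place of code of your own. Each camera call takes 0.05 s, during which the arm holds its last target.

## Working session

There is one attempt and no reset: what is moved stays moved. The work goes in short steps, Python scripts to look and compute and a tool call to move; the robot and the scene stay as the last step left them, time stands still between calls to the robot, and variables do not carry over. Pictures are saved under pics/ and viewed, and the job is handed in when it is done.

Besides the shell and the picture viewer there is one more tool, called after "Call:" as a command line: name --argument value ..., lists and objects as JSON in quotes. arm_command: Moves the arm, as the interface text tells. Its arguments: {"type":"object","properties":{"plan":{"type":"array"}},"required":["plan"]}

```bash
ls; mkdir -p pics
python3 - <<'E'
from plant import readout, imaging
import cv2
for n in ("scene","top"):
    cv2.imwrite(f"pics/{n}0.png", imaging.capture(n)); print(imaging.get_calibration(n))
print(readout.get_obs())
E
```

```text
pics
{'fx': 553.0385962074556, 'fy': 553.0385962074556, 'cx': 319.29893713713864, 'cy': 235.3775364817928, 'dist': array([-0.1462812,  0.       ,  0.       ,  0.       ,  0.       ]), 'position': array([1074.06617232,  564.59012896,  856.20511977]), 'rotation': array([0.69089119, 0.00283645, 2.3326496 ])}
{'fx': 499.0740837571048, 'fy': 499.0740837571048, 'cx': 327.0581361917383, 'cy': 236.92301950487544, 'dist': array([-0.06933952,  0.        ,  0.        ,  0.        ,  0.        ]), 'position': array([4.36176901e+02, 6.75394336e-01, 1.12225230e+03]), 'rotation': array([ 0.04958319, -0.00220439, -1.59623793])}
{'time': 0.1, 'joint_positions': array([-1.30698861e+00,  3.42650786e-01,  1.52490055e+00, -2.96358708e-05,
        1.27543325e+00, -1.45955380e-01]), 'dq': array([-6.84247289e-05, -2.73327749e-03, -4.00358737e-04,  3.67460067e-05,
       -2.13220690e-04, -3.12595996e-03]), 'tau': array([ 1.60114399e-03, -4.32004416e+01, -2.44696176e+01,  7.19165476e-02,
        5.25683386e-02, -5.29648389e-05]), 'tool_pos': array([ 209.10164373, -481.19625172,  248.12293629]), 'tcp_rot': array([3.01599509, 1.56940411, 1.85497051]), 'contact_force': array([-0.25428658, -0.60416587, -0.55161258]), 'moment': array([-0.0602755 , -0.04201624,  0.05499232]), 'grip_width': 91.56099866858075}
```

View pics/scene0.png

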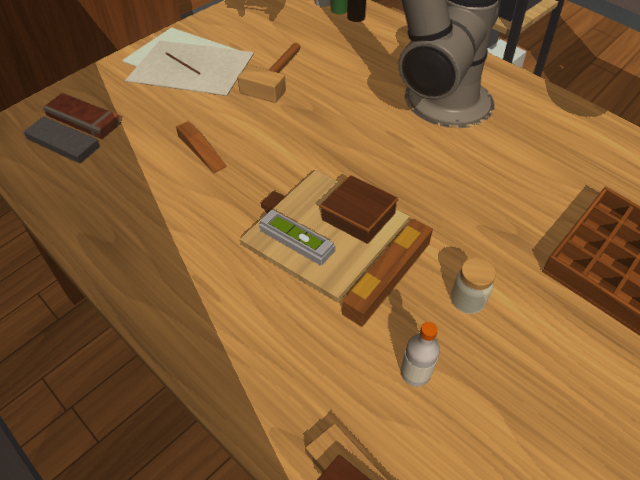

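View pics/top0.png

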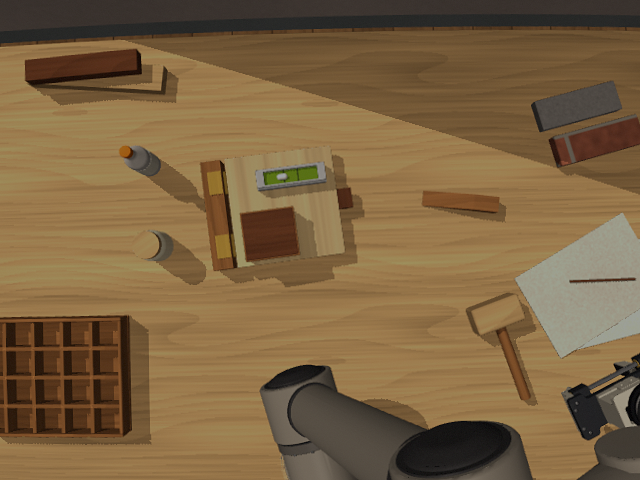

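The first views show the wedge in top at about (424..498, 192..212), the lug at about (345,198), the mallet at about (498,315), and the jar and glue beyond the hinge. I'll zoom in next.

```bash
cat > h.py <<'E'
import numpy as np, cv2
from scipy.spatial.transform import Rotation as R
from plant import readout, imaging
D=np.diag([1.,-1,-1])
def cal(n):
    c=imaging.get_calibration(n)
    K=np.array([[c['fx'],0,c['cx']],[0,c['fy'],c['cy']],[0,0,1]])
    Rw=R.from_euler('xyz',c['rotation']).as_matrix()@D  # cv cam->world
    return K,c['dist'],Rw,np.array(c['position'])
def ray(n,px):
    K,d,Rw,p=cal(n)
    u=cv2.undistortPoints(np.array(px,float).reshape(-1,1,2),K,d).reshape(-1,2)
    return p,(Rw@np.c_[u,np.ones(len(u))].T).T
def onz(n,px,z):
    p,r=ray(n,px); return p+r*((np.asarray(z)-p[2])/r[:,2])[:,None]
def proj(n,P):
    K,d,Rw,p=cal(n)
    return cv2.projectPoints((np.array(P,float).reshape(-1,3)-p)@Rw,np.zeros(3),np.zeros(3),K,d)[0].reshape(-1,2)
def tri(pa,pb): # top px, scene px
    (p1,r1),(p2,r2)=ray('top',[pa]),ray('scene',[pb]); r1=r1[0]/np.linalg.norm(r1[0]);r2=r2[0]/np.linalg.norm(r2[0])
    s=np.linalg.lstsq(np.c_[r1,-r2],p2-p1,rcond=None)[0]
    a=p1+s[0]*r1;b=p2+s[1]*r2
    return (a+b)/2,np.linalg.norm(a-b)
def crop(img,x,y,w,h,s,name):
    cv2.imwrite(name,cv2.resize(img[y:y+h,x:x+w],None,fx=s,fy=s,interpolation=cv2.INTER_CUBIC))
E
python3 - <<'E'
from h import *
t=cv2.imread('pics/top0.png');s=cv2.imread('pics/scene0.png')
crop(t,410,180,100,40,8,'pics/tw.png')
crop(s,170,115,64,60,9,'pics/sw.png')
crop(t,195,140,165,135,4.8,'pics/tb.png')
crop(s,230,160,210,170,3.5,'pics/sb.png')
E
```

```text
(no output)
```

View pics/tw.png

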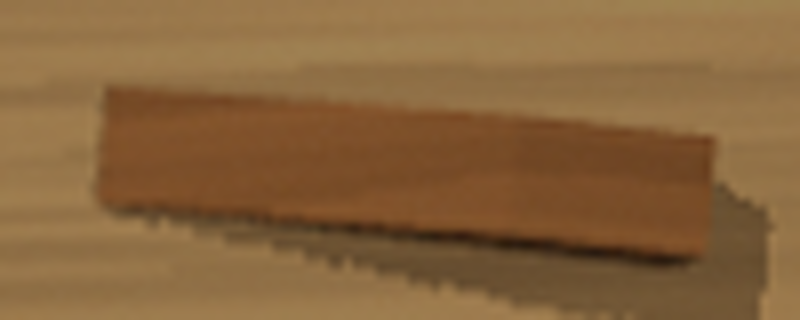

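View pics/sw.png

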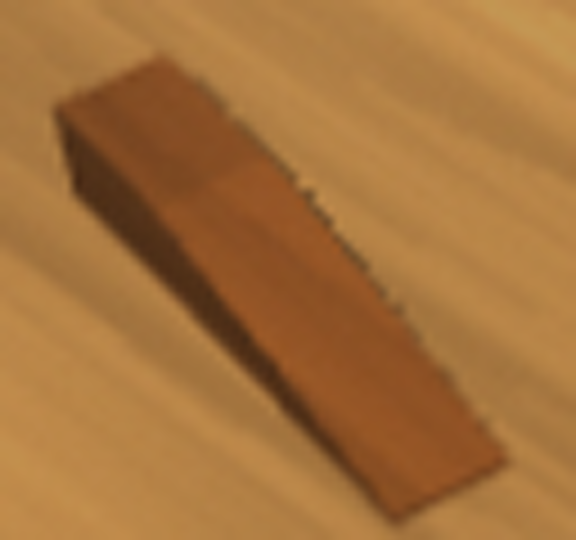

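View pics/tb.png

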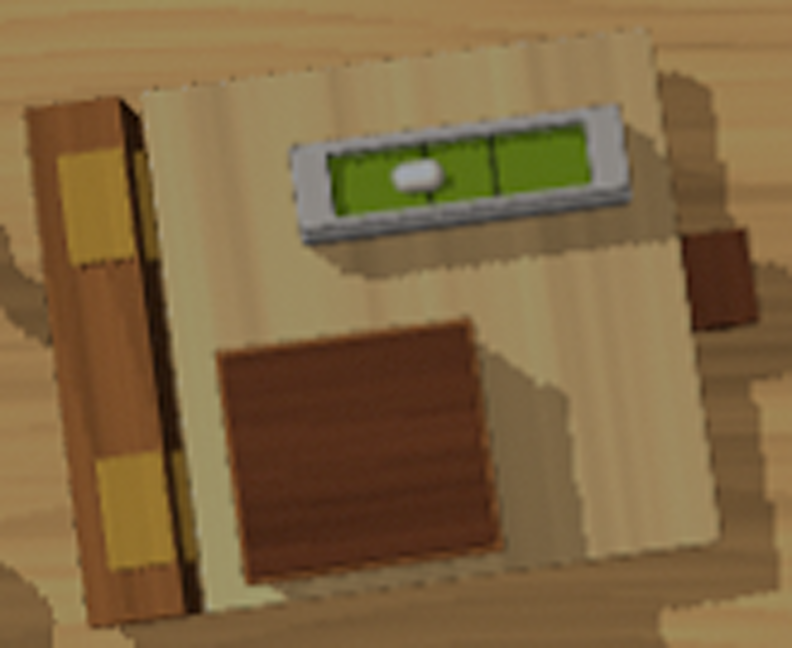

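View pics/sb.png

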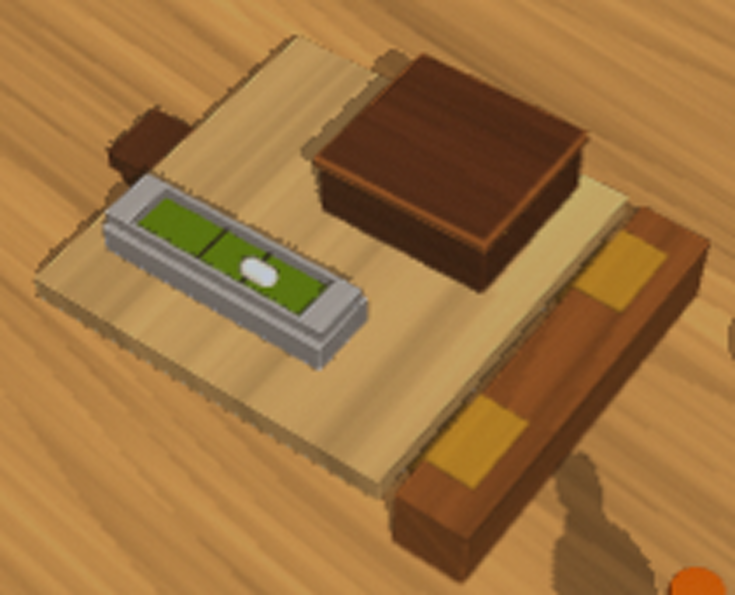

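```bash
cat > fit.py <<'E'
from h import *
from scipy.optimize import least_squares
def un(a,x,y,s): return np.array(a,float)/s+[x,y]-0.5+0.5/s
def rz(a): return R.from_euler('z',a).as_matrix()
def fitw(tp,sp,M,x0):
    def f(q):
        P=M@rz(q[2]).T+[q[0],q[1],0]
        return np.r_[(proj('top',P)-tp).ravel(),(proj('scene',P)-sp).ravel()]
    return least_squares(f,x0)
M=np.array([[83,17,3],[83,-17,3],[-83,17,30.5],[-83,-17,30.5]],float)
E
python3 - <<'E'
from fit import *
# wedge x ~ world +y ; wedge +y ~ world -x (image down in top; far in scene)
tp=un([[98,207],[106,88],[706,258],[714,138]],410,180,8)
sp=un([[508,462],[398,521],[165,55],[55,106]],170,115,9)
r=fitw(tp,sp,M,[500,-270,1.57]);print('wedge',r.x,r.fun.round(1))
# bubble px & board
tb=un([[648,30],[720,540],[145,92],[205,610]],195,140,4.8)
sb=un([[37,272],[295,36],[383,484],[630,199]],230,160,3.5)
B=np.array([[-240,-120,18],[-240,120,18],[0,-120,18],[0,120,18]],float)
def bp(q,B):  # hx,hy,hz,yaw,slope(lug low)
    return B@(R.from_euler('z',q[3])*R.from_euler('y',-q[4])).as_matrix().T+q[:3]
def g(q):
    P=bp(q,B);return np.r_[(proj('top',P)-tb).ravel(),(proj('scene',P)-sb).ravel(),(q[4]-0.047)/0.002]
b=least_squares(g,[550,150,40,1.5,0.05]);print('board',b.x,b.fun.round(1))
q=b.x
print('lug', bp(q,[[-255,0,-5]]), 'end of lug',bp(q,[[-272,0,0]]))
# lug top corners px in top (outer end)
print(proj('top',bp(q,[[-272,-22,18],[-272,22,18],[-272,-22,0],[-272,22,0],[-255,0,0]])), un([[748,230],[757,323]],195,140,4.8))
for n in 'jar glue'.split():pass
print(onz('top',[[153,245]],90),onz('top',[[127,152]],150),onz('top',[[498,315]],55))
# level windows
print('level px', proj('top',bp(q,[[-120,-60,42]])))
E
```

```text
wedge [ 565.45958427 -302.49032275    1.43914774] [-0.5 -0.9 -0.1 -0.9 -0.2 -0.6  0.1 -0.7  0.8 -1.1  0.2 -1.   0.5 -0.9
  0.3 -0.7]
board [5.47757833e+02 2.08505878e+02 2.20021921e+01 1.68022461e+00
 4.69860588e-02] [ 1.6 -0.4  1.4  0.6 -1.6  0.2 -0.6  0.7 -1.3  0.9  0.6 -0.2 -0.1  0.3
  0.8  0.2 -0. ]
lug [[575.5500053  -44.45570587   5.0306734 ]] end of lug [[577.43017392 -61.56881324   9.22668607]]
[[351.53654215 187.04755463]
 [354.27755565 206.68164337]
 [350.75460548 188.29207723]
 [353.44961437 207.61479894]
 [344.61752925 198.90307348]] [[350.4375     187.52083333]
 [352.3125     206.89583333]]
[[479.66153459 360.41610241  90.        ]] [[663.81301612 391.48454636 150.        ]] [[ 311.93246382 -365.75036736   55.        ]]
level px [[280.42273746 176.86139236]]
```

```bash
cat > goal.py <<'E'
from h import *
def obs(): return readout.get_obs()
def toolR(o): return R.from_euler('xyz',o['tcp_rot']).as_matrix()
def goal(p,wyaw,o=None):
    """tool delta: (cm, tool axes; rotvec) to reach TCP p, tool x down, jaw across heading wyaw"""
    o=o or obs(); Rt=toolR(o)
    best=None
    for s in (1,-1):
        x=np.array([0,0,-1.]); z=s*np.array([-np.sin(wyaw),np.cos(wyaw),0]); y=np.cross(z,x)
        G=np.c_[x,y,z]; rv=R.from_matrix(Rt.T@G).as_rotvec()
        if best is None or np.linalg.norm(rv)<np.linalg.norm(best[1]): best=((Rt.T@(np.array(p)-o['tool_pos']))/10,rv,G)
    return best
E
python3 - <<'E'
from goal import *
o=obs();print(toolR(o).round(3),o['joint_positions'].round(2))
w=np.array([565.5,-302.5]);a=1.439;d=np.array([np.cos(a),np.sin(a)])
p=w-65*d;print(p)
print(goal([*p,150],a,o))
E
```

```text
[[-0.     0.917  0.398]
 [ 0.001  0.398 -0.917]
 [-1.     0.    -0.001]] [-1.31  0.34  1.52 -0.    1.28 -0.15]
[ 556.95801839 -366.93628287]
(array([ 9.81397576, 36.4562021 ,  3.39209276]), array([-1.02922808e+00, -1.16736090e-03, -8.69535512e-04]), array([[ 0.        ,  0.1314151 ,  0.99132743],
       [ 0.        ,  0.99132743, -0.1314151 ],
       [-1.        ,  0.        , -0.        ]]))
```

Call:
arm_command --plan '[{"ty": 2.4,"tz": 0.226,"jaw": 1},{"ty": 2.4,"tz": 0.226,"jaw": 1},{"ty": 2.4,"tz": 0.226,"jaw": 1},{"ty": 2.4,"tz": 0.226,"jaw": 1},{"ty": 2.4,"tz": 0.226,"jaw": 1},{"ty": 2.4,"tz": 0.226,"jaw": 1},{"ty": 2.4,"tz": 0.226,"jaw": 1},{"ty": 2.4,"tz": 0.226,"jaw": 1},{"ty": 2.4,"tz": 0.226,"jaw": 1},{"ty": 2.4,"tz": 0.226,"jaw": 1},{"ty": 2.4,"tz": 0.226,"jaw": 1},{"ty": 2.4,"tz": 0.226,"jaw": 1},{"ty": 2.4,"tz": 0.226,"jaw": 1},{"ty": 2.4,"tz": 0.226,"jaw": 1},{"ty": 2.4,"tz": 0.226,"jaw": 1},{"tx": 0,"jaw": 1}]'

```text
invalid input at $.plan[0]: expected keys tx, ty, tz, wx, wy, wz, jaw
```

Call:
arm_command --plan '[{"wx": -0.13,"tx": 1,"jaw": 1},{"wx": -0.13,"tx": 1,"jaw": 1},{"wx": -0.13,"tx": 1,"jaw": 1},{"wx": -0.13,"tx": 1,"jaw": 1},{"wx": -0.13,"tx": 1,"jaw": 1},{"wx": -0.13,"tx": 1,"jaw": 1},{"wx": -0.13,"tx": 1,"jaw": 1},{"wx": -0.12,"tx": 1,"jaw": 1},{"tx": 0,"jaw": 1},{"tx": 0,"jaw": 1}]'

```text
invalid input at $.plan[0]: expected keys tx, ty, tz, wx, wy, wz, jaw
```

Run:
```python
from goal import *
o=obs();print(o['time'],o['tool_pos'],o['joint_positions'].round(2),o['contact_force'])
w=np.array([565.5,-302.5]);a=1.439;d=np.array([np.cos(a),np.sin(a)])
p=w-65*d
print(goal([*p,25],a,o)[:2])
for n in('top','scene'): cv2.imwrite(f'pics/{n}1.png',imaging.capture(n))
```

```text
0.1 [ 209.10164373 -481.19625172  248.12293629] [-1.31  0.34  1.52 -0.    1.28 -0.15] [-0.25428658 -0.60416587 -0.55161258]
(array([22.31396364, 36.45402211,  3.40935837]), array([-1.02922808e+00, -1.16736090e-03, -8.69535512e-04]))
```

View pics/scene1.png

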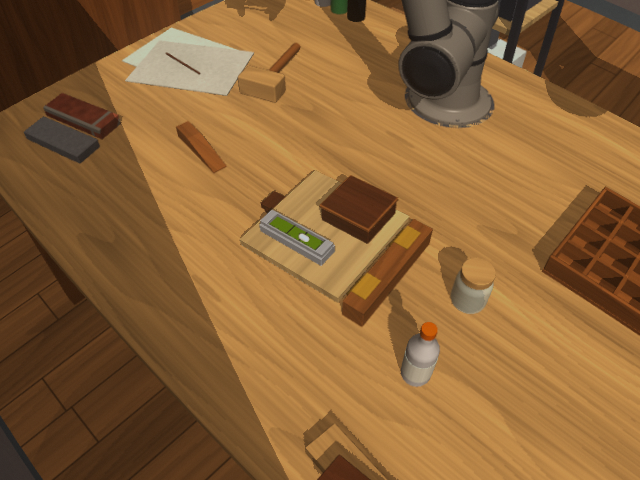

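The command was refused because every key has to be given. The picture is unchanged, so nothing moved.

Call:
arm_command --plan '[{"tx": 0,"ty": 2.4,"tz": 0.226,"wx": 0,"wy": 0,"wz": 0,"jaw": 1},{"tx": 0,"ty": 2.4,"tz": 0.226,"wx": 0,"wy": 0,"wz": 0,"jaw": 1},{"tx": 0,"ty": 2.4,"tz": 0.226,"wx": 0,"wy": 0,"wz": 0,"jaw": 1},{"tx": 0,"ty": 2.4,"tz": 0.226,"wx": 0,"wy": 0,"wz": 0,"jaw": 1},{"tx": 0,"ty": 2.4,"tz": 0.226,"wx": 0,"wy": 0,"wz": 0,"jaw": 1},{"tx": 0,"ty": 2.4,"tz": 0.226,"wx": 0,"wy": 0,"wz": 0,"jaw": 1},{"tx": 0,"ty": 2.4,"tz": 0.226,"wx": 0,"wy": 0,"wz": 0,"jaw": 1},{"tx": 0,"ty": 2.4,"tz": 0.226,"wx": 0,"wy": 0,"wz": 0,"jaw": 1},{"tx": 0,"ty": 2.4,"tz": 0.226,"wx": 0,"wy": 0,"wz": 0,"jaw": 1},{"tx": 0,"ty": 2.4,"tz": 0.226,"wx": 0,"wy": 0,"wz": 0,"jaw": 1},{"tx": 0,"ty": 2.4,"tz": 0.226,"wx": 0,"wy": 0,"wz": 0,"jaw": 1},{"tx": 0,"ty": 2.4,"tz": 0.226,"wx": 0,"wy": 0,"wz": 0,"jaw": 1},{"tx": 0,"ty": 2.4,"tz": 0.226,"wx": 0,"wy": 0,"wz": 0,"jaw": 1},{"tx": 0,"ty": 2.4,"tz": 0.226,"wx": 0,"wy": 0,"wz": 0,"jaw": 1},{"tx": 0,"ty": 2.4,"tz": 0.226,"wx": 0,"wy": 0,"wz": 0,"jaw": 1},{"tx": 0,"ty": 0,"tz": 0,"wx": 0,"wy": 0,"wz": 0,"jaw": 1}]'

```text
time: 1.8
tool_pos: [555.1, -367.6, 247.8]
tcp_rot: [2.602, 1.57, 1.443]
contact_force: [-0.2, 0.5, -1.1]
grip_width: 92.3
```

Call:
arm_command --plan '[{"tx": 1,"ty": 0,"tz": 0,"wx": -0.13,"wy": 0,"wz": 0,"jaw": 1},{"tx": 1,"ty": 0,"tz": 0,"wx": -0.13,"wy": 0,"wz": 0,"jaw": 1},{"tx": 1,"ty": 0,"tz": 0,"wx": -0.13,"wy": 0,"wz": 0,"jaw": 1},{"tx": 1,"ty": 0,"tz": 0,"wx": -0.13,"wy": 0,"wz": 0,"jaw": 1},{"tx": 1,"ty": 0,"tz": 0,"wx": -0.13,"wy": 0,"wz": 0,"jaw": 1},{"tx": 1,"ty": 0,"tz": 0,"wx": -0.13,"wy": 0,"wz": 0,"jaw": 1},{"tx": 1,"ty": 0,"tz": 0,"wx": -0.13,"wy": 0,"wz": 0,"jaw": 1},{"tx": 1,"ty": 0,"tz": 0,"wx": -0.12,"wy": 0,"wz": 0,"jaw": 1},{"tx": 0,"ty": 0,"tz": 0,"wx": 0,"wy": 0,"wz": 0,"jaw": 1},{"tx": 0,"ty": 0,"tz": 0,"wx": 0,"wy": 0,"wz": 0,"jaw": 1}]'

```text
time: 2.8
tool_pos: [552.4, -369.5, 168.8]
tcp_rot: [3.009, 1.57, 2.874]
contact_force: [0.6, -0.1, 0.7]
grip_width: 91.8
```

Run:
```python
from goal import *
o=obs();print(o['time'],o['tool_pos'],o['joint_positions'].round(2),o['contact_force'])
w=np.array([565.5,-302.5]);a=1.439;d=np.array([np.cos(a),np.sin(a)])
p=w-65*d
print(goal([*p,25],a,o)[:2])
for n in('top','scene'): cv2.imwrite(f'pics/{n}2.png',imaging.capture(n))
```

```text
2.8 [ 552.4348169 -369.4741452  168.7924331] [-0.7   0.66  1.21 -0.    1.27 -0.57] [ 0.61575088 -0.14068109  0.6812579 ]
(array([14.37907526,  0.31134265,  0.42059437]), array([-2.83827966e-03, -4.47284295e-04, -6.05178127e-05]))
```

View pics/scene2.png

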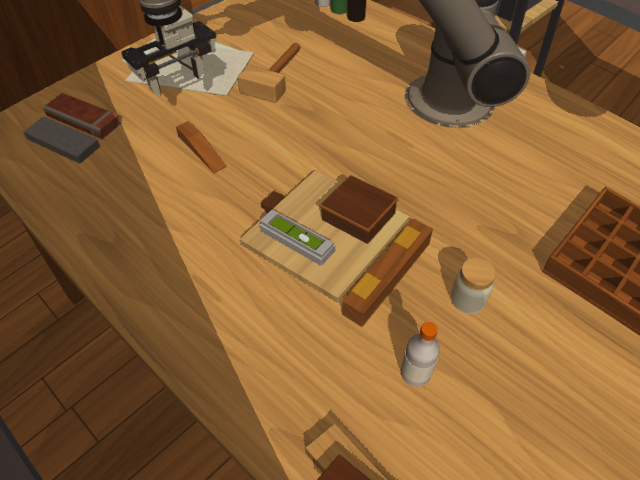

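Run:
```python
from goal import *
o=obs(); T=toolR(o);p=o['tool_pos']
tips=[p+T@[22,0,46],p+T@[22,0,-46]]
print(proj('scene',tips),proj('top',tips))
crop(cv2.imread('pics/scene2.png'),110,0,140,180,3.3,'pics/s2c.png')
crop(cv2.imread('pics/top2.png'),400,140,160,120,4.8,'pics/t2c.png')
```

```text
[[159.00362756  91.98931838]
 [195.34490751  76.10652705]] [[512.86571459 175.00722016]
 [508.97370408 220.78938627]]
```

View pics/s2c.png

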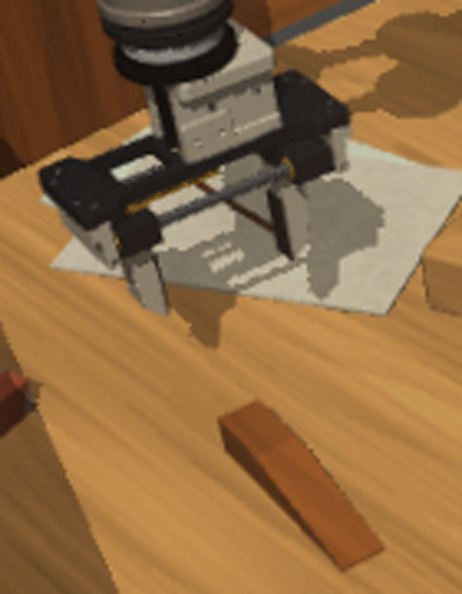

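View pics/t2c.png

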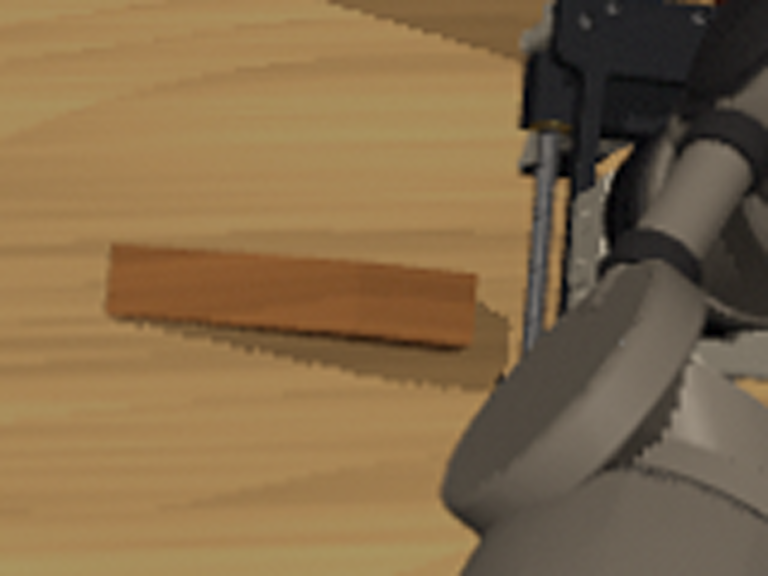

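The fingertips show in the scene at about (160,95) and (198,78). That agrees with the projection to within 3 px. Next I descend and grip the tail.

Call:
arm_command --plan '[{"tx": 1.2,"ty": 0.03,"tz": 0.04,"wx": 0,"wy": 0,"wz": 0,"jaw": 1},{"tx": 1.2,"ty": 0.03,"tz": 0.04,"wx": 0,"wy": 0,"wz": 0,"jaw": 1},{"tx": 1.2,"ty": 0.03,"tz": 0.04,"wx": 0,"wy": 0,"wz": 0,"jaw": 1},{"tx": 1.2,"ty": 0.03,"tz": 0.04,"wx": 0,"wy": 0,"wz": 0,"jaw": 1},{"tx": 1.2,"ty": 0.03,"tz": 0.04,"wx": 0,"wy": 0,"wz": 0,"jaw": 1},{"tx": 1.2,"ty": 0.03,"tz": 0.04,"wx": 0,"wy": 0,"wz": 0,"jaw": 1},{"tx": 1.2,"ty": 0.03,"tz": 0.04,"wx": 0,"wy": 0,"wz": 0,"jaw": 1},{"tx": 1.2,"ty": 0.03,"tz": 0.04,"wx": 0,"wy": 0,"wz": 0,"jaw": 1},{"tx": 1.2,"ty": 0.03,"tz": 0.04,"wx": 0,"wy": 0,"wz": 0,"jaw": 1},{"tx": 1.2,"ty": 0.03,"tz": 0.04,"wx": 0,"wy": 0,"wz": 0,"jaw": 1},{"tx": 1.2,"ty": 0,"tz": 0,"wx": 0,"wy": 0,"wz": 0,"jaw": 1},{"tx": 0.6,"ty": 0,"tz": 0,"wx": 0,"wy": 0,"wz": 0,"jaw": 1},{"tx": 0.4,"ty": 0,"tz": 0,"wx": 0,"wy": 0,"wz": 0,"jaw": 1},{"tx": 0,"ty": 0,"tz": 0,"wx": 0,"wy": 0,"wz": 0,"jaw": 1},{"tx": 0,"ty": 0,"tz": 0,"wx": 0,"wy": 0,"wz": 0,"jaw": 1}]'

```text
time: 4.4
tool_pos: [557.5, -367.0, 27.2]
tcp_rot: [-0.637, 1.57, -0.768]
contact_force: [-0.6, 1.0, 0.1]
grip_width: 91.8
```

Run:
```python
from goal import *
for n in('top','scene'): cv2.imwrite(f'pics/{n}3.png',imaging.capture(n))
crop(cv2.imread('pics/scene3.png'),130,60,120,130,4.5,'pics/s3c.png')
```

```text
(no output)
```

View pics/s3c.png

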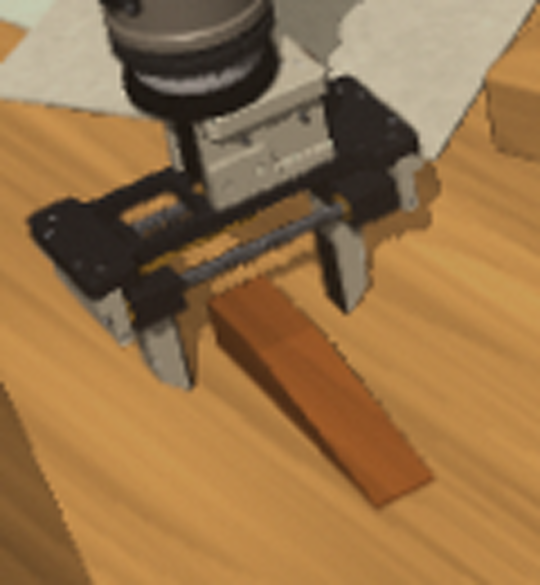

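The wedge tail lies between the fingers, with the fingertips in the crop at about (185,387) and (350,308). I lower slightly and close.

Call:
arm_command --plan '[{"tx": 0.2,"ty": 0,"tz": 0,"wx": 0,"wy": 0,"wz": 0,"jaw": 1},{"tx": 0,"ty": 0,"tz": 0,"wx": 0,"wy": 0,"wz": 0,"jaw": 0},{"tx": 0,"ty": 0,"tz": 0,"wx": 0,"wy": 0,"wz": 0,"jaw": -0.1},{"tx": 0,"ty": 0,"tz": 0,"wx": 0,"wy": 0,"wz": 0,"jaw": -0.2},{"tx": 0,"ty": 0,"tz": 0,"wx": 0,"wy": 0,"wz": 0,"jaw": -0.3},{"tx": 0,"ty": 0,"tz": 0,"wx": 0,"wy": 0,"wz": 0,"jaw": -1},{"tx": 0,"ty": 0,"tz": 0,"wx": 0,"wy": 0,"wz": 0,"jaw": -1},{"tx": 0,"ty": 0,"tz": 0,"wx": 0,"wy": 0,"wz": 0,"jaw": -1},{"tx": 0,"ty": 0,"tz": 0,"wx": 0,"wy": 0,"wz": 0,"jaw": -1},{"tx": 0,"ty": 0,"tz": 0,"wx": 0,"wy": 0,"wz": 0,"jaw": -1}]'

```text
time: 5.5
tool_pos: [557.3, -366.8, 24.7]
tcp_rot: [-0.827, 1.571, -0.958]
contact_force: [0.2, 0.2, 0.1]
grip_width: 33.7
```

Run:
```python
from goal import *
for n in('top','scene'): cv2.imwrite(f'pics/{n}4.png',imaging.capture(n))
crop(cv2.imread('pics/scene4.png'),130,60,120,130,4.5,'pics/s4c.png')
crop(cv2.imread('pics/top4.png'),400,160,150,80,5,'pics/t4c.png')
```

```text
(no output)
```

View pics/s4c.png

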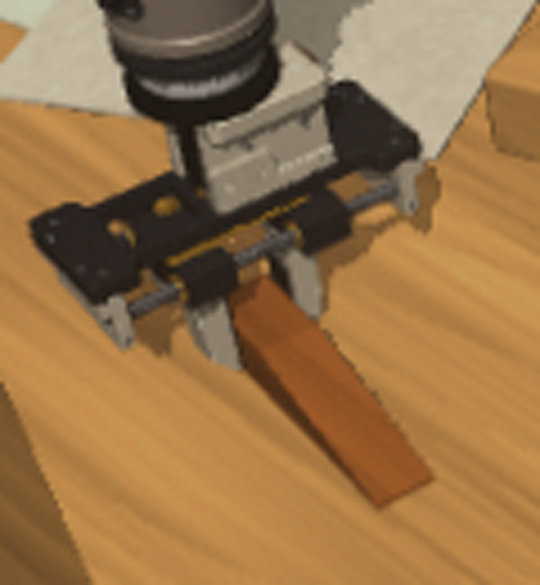

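View pics/t4c.png

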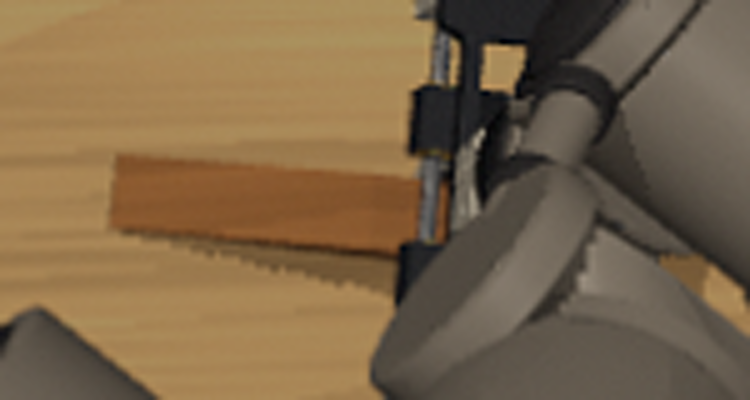

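Gripped: opening 33.7 mm, thin end not moved. Next I work out the move that puts the tip 40 mm short of the lug, aligned with the board.

Run:
```python
from goal import *
o=obs();q=1.680;x=np.array([np.cos(q),np.sin(q)]);lug=np.array([575.55,-44.46])
p=lug-(40+148)*x; print(p)
print(goal([*p,24.7],q,o)[:2], o['joint_positions'].round(2))
```

```text
[ 596.03950942 -231.34012201]
(array([3.59953799e-03, 1.39357371e+01, 2.07402628e+00]), array([-2.40204204e-01,  7.77613407e-05,  1.44299612e-04])) [-0.7   0.82  1.33 -0.    0.99 -0.57]
```

Call:
arm_command --plan '[{"tx": 0,"ty": 1,"tz": 0.15,"wx": 0,"wy": 0,"wz": 0,"jaw": -1},{"tx": 0,"ty": 1,"tz": 0.15,"wx": 0,"wy": 0,"wz": 0,"jaw": -1},{"tx": 0,"ty": 1,"tz": 0.15,"wx": 0,"wy": 0,"wz": 0,"jaw": -1},{"tx": 0,"ty": 1,"tz": 0.15,"wx": 0,"wy": 0,"wz": 0,"jaw": -1},{"tx": 0,"ty": 1,"tz": 0.15,"wx": 0,"wy": 0,"wz": 0,"jaw": -1},{"tx": 0,"ty": 1,"tz": 0.15,"wx": 0,"wy": 0,"wz": 0,"jaw": -1},{"tx": 0,"ty": 1,"tz": 0.15,"wx": 0,"wy": 0,"wz": 0,"jaw": -1},{"tx": 0,"ty": 1,"tz": 0.15,"wx": 0,"wy": 0,"wz": 0,"jaw": -1},{"tx": 0,"ty": 1,"tz": 0.15,"wx": 0,"wy": 0,"wz": 0,"jaw": -1},{"tx": 0,"ty": 1,"tz": 0.15,"wx": 0,"wy": 0,"wz": 0,"jaw": -1},{"tx": 0,"ty": 1,"tz": 0.15,"wx": 0,"wy": 0,"wz": 0,"jaw": -1},{"tx": 0,"ty": 1,"tz": 0.15,"wx": 0,"wy": 0,"wz": 0,"jaw": -1},{"tx": 0,"ty": 1,"tz": 0.15,"wx": 0,"wy": 0,"wz": 0,"jaw": -1},{"tx": 0,"ty": 0.9,"tz": 0.13,"wx": 0,"wy": 0,"wz": 0,"jaw": -1},{"tx": 0,"ty": 0,"tz": 0,"wx": -0.06,"wy": 0,"wz": 0,"jaw": -1},{"tx": 0,"ty": 0,"tz": 0,"wx": -0.06,"wy": 0,"wz": 0,"jaw": -1},{"tx": 0,"ty": 0,"tz": 0,"wx": -0.06,"wy": 0,"wz": 0,"jaw": -1},{"tx": 0,"ty": 0,"tz": 0,"wx": -0.06,"wy": 0,"wz": 0,"jaw": -1},{"tx": 0,"ty": 0,"tz": 0,"wx": 0,"wy": 0,"wz": 0,"jaw": -1},{"tx": 0,"ty": 0,"tz": 0,"wx": 0,"wy": 0,"wz": 0,"jaw": -1}]'

```text
time: 7.6
tool_pos: [596.1, -231.3, 24.7]
tcp_rot: [2.043, 1.571, 2.151]
contact_force: [-0.9, 0.6, 0.6]
grip_width: 34.2
```

Run:
```python
from goal import *
o=obs();print(goal([596.04,-231.34,24.7],1.68,o)[:2])
for n in('top','scene'): cv2.imwrite(f'pics/{n}5.png',imaging.capture(n))
crop(cv2.imread('pics/scene5.png'),170,130,140,110,5,'pics/s5c.png')
crop(cv2.imread('pics/top5.png'),320,150,150,100,5,'pics/t5c.png')
```

```text
(array([ 0.00214486, -0.00322072, -0.00466818]), array([-1.70441445e-03, -7.15059291e-05, -1.40135850e-04]))
```

View pics/s5c.png

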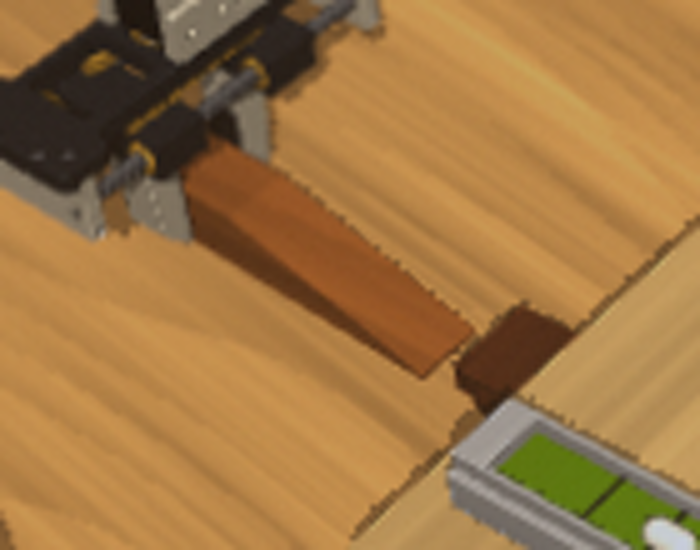

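View pics/t5c.png

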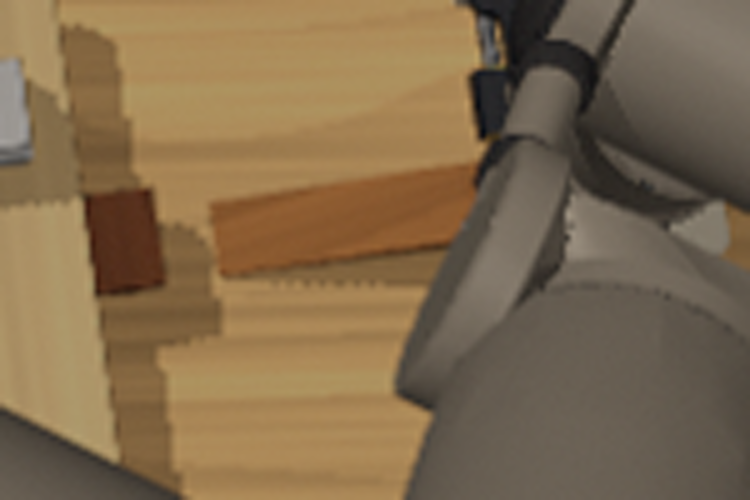

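Run:
```python
from fit import *
q=1.68;x=np.array([np.cos(q),np.sin(q),0]);y=np.array([-x[1],x[0],0]);t=np.array([579.9,-84.2,3])
print(proj('top',[t+17*y,t-17*y]), un([[225,277],[210,203]],320,150,5))
print(proj('scene',[t+17*y,t-17*y]), un([[474,330],[422,378]],170,130,5))
```

```text
[[362.98829827 204.38938897]
 [360.90407878 189.54715283]] [[364.6 205. ]
 [361.6 190.2]]
[[265.22782513 194.57920392]
 [254.64596205 203.88548957]] [[264.4 195.6]
 [254.  205.2]]
```

Tip corners agree with the prediction to within about 1 mm relative to the lug. I advance 40 mm so the tip is about at the lug.

Call:
arm_command --plan '[{"tx": 0,"ty": 0.5,"tz": 0,"wx": 0,"wy": 0,"wz": 0,"jaw": -1},{"tx": 0,"ty": 0.5,"tz": 0,"wx": 0,"wy": 0,"wz": 0,"jaw": -1},{"tx": 0,"ty": 0.5,"tz": 0,"wx": 0,"wy": 0,"wz": 0,"jaw": -1},{"tx": 0,"ty": 0.5,"tz": 0,"wx": 0,"wy": 0,"wz": 0,"jaw": -1},{"tx": 0,"ty": 0.5,"tz": 0,"wx": 0,"wy": 0,"wz": 0,"jaw": -1},{"tx": 0,"ty": 0.5,"tz": 0,"wx": 0,"wy": 0,"wz": 0,"jaw": -1},{"tx": 0,"ty": 0.3,"tz": 0,"wx": 0,"wy": 0,"wz": 0,"jaw": -1},{"tx": 0,"ty": 0.3,"tz": 0,"wx": 0,"wy": 0,"wz": 0,"jaw": -1},{"tx": 0,"ty": 0.2,"tz": 0,"wx": 0,"wy": 0,"wz": 0,"jaw": -1},{"tx": 0,"ty": 0.2,"tz": 0,"wx": 0,"wy": 0,"wz": 0,"jaw": -1},{"tx": 0,"ty": 0,"tz": 0,"wx": 0,"wy": 0,"wz": 0,"jaw": -1}]'

```text
time: 8.8
tool_pos: [591.6, -191.6, 24.7]
tcp_rot: [1.984, 1.571, 2.093]
contact_force: [0.3, 0.6, -0.2]
grip_width: 34.1
```

Call:
arm_command --plan '[{"tx": 0,"ty": 0.1,"tz": 0,"wx": 0,"wy": 0,"wz": 0,"jaw": -1},{"tx": 0,"ty": 0.1,"tz": 0,"wx": 0,"wy": 0,"wz": 0,"jaw": -1},{"tx": 0,"ty": 0.1,"tz": 0,"wx": 0,"wy": 0,"wz": 0,"jaw": -1},{"tx": 0,"ty": 0.1,"tz": 0,"wx": 0,"wy": 0,"wz": 0,"jaw": -1},{"tx": 0,"ty": 0.1,"tz": 0,"wx": 0,"wy": 0,"wz": 0,"jaw": -1},{"tx": 0,"ty": 0.1,"tz": 0,"wx": 0,"wy": 0,"wz": 0,"jaw": -1},{"tx": 0,"ty": 0.1,"tz": 0,"wx": 0,"wy": 0,"wz": 0,"jaw": -1},{"tx": 0,"ty": 0.1,"tz": 0,"wx": 0,"wy": 0,"wz": 0,"jaw": -1},{"tx": 0,"ty": 0.1,"tz": 0,"wx": 0,"wy": 0,"wz": 0,"jaw": -1},{"tx": 0,"ty": 0.1,"tz": 0,"wx": 0,"wy": 0,"wz": 0,"jaw": -1},{"tx": 0,"ty": 0.1,"tz": 0,"wx": 0,"wy": 0,"wz": 0,"jaw": -1},{"tx": 0,"ty": 0.1,"tz": 0,"wx": 0,"wy": 0,"wz": 0,"jaw": -1},{"tx": 0,"ty": 0.1,"tz": 0,"wx": 0,"wy": 0,"wz": 0,"jaw": -1},{"tx": 0,"ty": 0.1,"tz": 0,"wx": 0,"wy": 0,"wz": 0,"jaw": -1},{"tx": 0,"ty": 0.1,"tz": 0,"wx": 0,"wy": 0,"wz": 0,"jaw": -1},{"tx": 0,"ty": 0,"tz": 0,"wx": 0,"wy": 0,"wz": 0,"jaw": -1},{"tx": 0,"ty": 0,"tz": 0,"wx": 0,"wy": 0,"wz": 0,"jaw": -1}]'

```text
time: 10.5
tool_pos: [590.1, -176.8, 24.7]
tcp_rot: [1.712, 1.571, 1.821]
contact_force: [0.7, 1.6, 0.0]
grip_width: 33.7
```

```bash
cat > look.py <<'E'
import sys
from fit import *
def look(k):
    for n in('top','scene'): cv2.imwrite(f'pics/{n}{k}.png',imaging.capture(n))
    t=cv2.imread(f'pics/top{k}.png');s=cv2.imread(f'pics/scene{k}.png')
    T=cv2.resize(t[155:215,240:400],None,fx=5,fy=5,interpolation=cv2.INTER_CUBIC)
    S=cv2.resize(s[165:275,200:360],None,fx=5,fy=5,interpolation=cv2.INTER_CUBIC)[:295]
    cv2.imwrite(f'pics/c{k}.png',np.vstack([T,S]))
    o=readout.get_obs();print(o['time'],o['tool_pos'].round(1),o['contact_force'].round(1),o['grip_width'])
    for n,im,(x0,y0,x1,y1) in(('top',t,(255,160,330,192)),('scene',s,(255,205,340,265))):
        c=im[y0:y1,x0:x1].astype(int); hsv=cv2.cvtColor(c.astype(np.uint8),cv2.COLOR_BGR2HSV)
        g=(hsv[...,0]>30)&(hsv[...,0]<60)&(hsv[...,1]>150)
        # hull of green = window; bubble = white inside; lines = dark inside
        m=np.zeros(g.shape,np.uint8);h=cv2.convexHull(np.argwhere(g)[:,::-1].astype(np.int32));cv2.fillConvexPoly(m,h,1)
        m=cv2.erode(m,np.ones((3,3)))>0
        mn=c.min(2); wgt=np.clip(mn-90,0,None)*m
        yy,xx=np.mgrid[:g.shape[0],:g.shape[1]]
        b=np.array([(wgt*xx).sum(),(wgt*yy).sum()])/wgt.sum()+[x0,y0]
        print(n,'bubble px',b.round(2),'hull centre',np.round(np.array(cv2.minAreaRect(h)[0])+[x0,y0],2),'size',np.round(cv2.minAreaRect(h)[1],1),'area',(wgt>0).sum())
        r=cv2.minAreaRect(h)
        B=cv2.boxPoints(r); e=max((B[1]-B[0],B[2]-B[1]),key=np.linalg.norm); L=np.linalg.norm(e);e=e/L
        print('   offset mm(along px dir',e.round(2),'):',(((b-[x0,y0]-np.array(r[0]))@e)*118/L).round(2))
look(sys.argv[1])
E
python3 look.py 6
```

```text
10.6 [ 590.  -176.8   24.7] [-0.1  1.5  0.1] 33.71848690614802
top bubble px [281.27 175.83] hull centre [290.18 175.08] size [11.7 53.2] area 57
   offset mm(along px dir [ 0.99 -0.13] ): -19.82
scene bubble px [303.61 237.3 ] hull centre [295.66 232.31] size [53.9 10.6] area 64
   offset mm(along px dir [0.87 0.49] ): 20.52
```

View pics/c6.png

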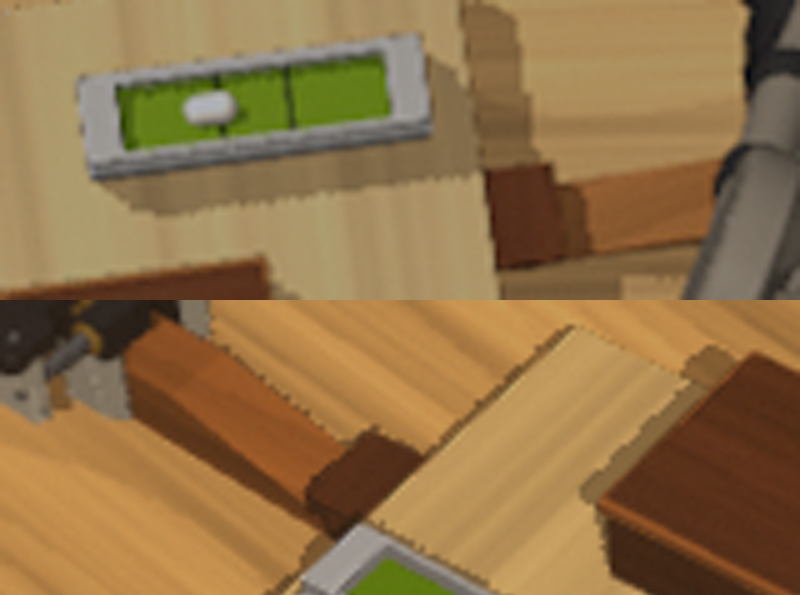

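The wedge enters centred under the lug, and the bubble is still about 20 mm off centre towards the hinge. I push on gently.

Call:
arm_command --plan '[{"tx": 0,"ty": 0.1,"tz": 0,"wx": 0,"wy": 0,"wz": 0,"jaw": -1},{"tx": 0,"ty": 0.1,"tz": 0,"wx": 0,"wy": 0,"wz": 0,"jaw": -1},{"tx": 0,"ty": 0.1,"tz": 0,"wx": 0,"wy": 0,"wz": 0,"jaw": -1},{"tx": 0,"ty": 0.1,"tz": 0,"wx": 0,"wy": 0,"wz": 0,"jaw": -1},{"tx": 0,"ty": 0.1,"tz": 0,"wx": 0,"wy": 0,"wz": 0,"jaw": -1},{"tx": 0,"ty": 0.1,"tz": 0,"wx": 0,"wy": 0,"wz": 0,"jaw": -1},{"tx": 0,"ty": 0.1,"tz": 0,"wx": 0,"wy": 0,"wz": 0,"jaw": -1},{"tx": 0,"ty": 0.1,"tz": 0,"wx": 0,"wy": 0,"wz": 0,"jaw": -1},{"tx": 0,"ty": 0.1,"tz": 0,"wx": 0,"wy": 0,"wz": 0,"jaw": -1},{"tx": 0,"ty": 0.1,"tz": 0,"wx": 0,"wy": 0,"wz": 0,"jaw": -1},{"tx": 0,"ty": 0.1,"tz": 0,"wx": 0,"wy": 0,"wz": 0,"jaw": -1},{"tx": 0,"ty": 0.1,"tz": 0,"wx": 0,"wy": 0,"wz": 0,"jaw": -1},{"tx": 0,"ty": 0.1,"tz": 0,"wx": 0,"wy": 0,"wz": 0,"jaw": -1},{"tx": 0,"ty": 0.1,"tz": 0,"wx": 0,"wy": 0,"wz": 0,"jaw": -1},{"tx": 0,"ty": 0.1,"tz": 0,"wx": 0,"wy": 0,"wz": 0,"jaw": -1},{"tx": 0,"ty": 0.1,"tz": 0,"wx": 0,"wy": 0,"wz": 0,"jaw": -1},{"tx": 0,"ty": 0.1,"tz": 0,"wx": 0,"wy": 0,"wz": 0,"jaw": -1},{"tx": 0,"ty": 0.1,"tz": 0,"wx": 0,"wy": 0,"wz": 0,"jaw": -1},{"tx": 0,"ty": 0,"tz": 0,"wx": 0,"wy": 0,"wz": 0,"jaw": -1},{"tx": 0,"ty": 0,"tz": 0,"wx": 0,"wy": 0,"wz": 0,"jaw": -1}]'

```text
time: 12.6
tool_pos: [588.1, -159.1, 24.7]
tcp_rot: [-0.847, 1.571, -0.738]
contact_force: [0.1, -1.5, -0.4]
grip_width: 34.0
```

```bash
python3 look.py 7
```

```text
12.7 [ 588.1 -159.2   24.7] [ 0.3 -0.1  0. ] 33.685833328182305
top bubble px [281.27 175.83] hull centre [290.22 175.22] size [11.4 53.2] area 57
   offset mm(along px dir [ 0.99 -0.12] ): -19.84
scene bubble px [303.61 237.3 ] hull centre [295.79 232.38] size [54.2 10.6] area 64
   offset mm(along px dir [0.87 0.49] ): 20.09
```

Call:
arm_command --plan '[{"tx": 0,"ty": 0.1,"tz": 0,"wx": 0,"wy": 0,"wz": 0,"jaw": -1},{"tx": 0,"ty": 0.1,"tz": 0,"wx": 0,"wy": 0,"wz": 0,"jaw": -1},{"tx": 0,"ty": 0.1,"tz": 0,"wx": 0,"wy": 0,"wz": 0,"jaw": -1},{"tx": 0,"ty": 0.1,"tz": 0,"wx": 0,"wy": 0,"wz": 0,"jaw": -1},{"tx": 0,"ty": 0.1,"tz": 0,"wx": 0,"wy": 0,"wz": 0,"jaw": -1},{"tx": 0,"ty": 0.1,"tz": 0,"wx": 0,"wy": 0,"wz": 0,"jaw": -1},{"tx": 0,"ty": 0.1,"tz": 0,"wx": 0,"wy": 0,"wz": 0,"jaw": -1},{"tx": 0,"ty": 0.1,"tz": 0,"wx": 0,"wy": 0,"wz": 0,"jaw": -1},{"tx": 0,"ty": 0.1,"tz": 0,"wx": 0,"wy": 0,"wz": 0,"jaw": -1},{"tx": 0,"ty": 0.1,"tz": 0,"wx": 0,"wy": 0,"wz": 0,"jaw": -1},{"tx": 0,"ty": 0.1,"tz": 0,"wx": 0,"wy": 0,"wz": 0,"jaw": -1},{"tx": 0,"ty": 0.1,"tz": 0,"wx": 0,"wy": 0,"wz": 0,"jaw": -1},{"tx": 0,"ty": 0,"tz": 0,"wx": 0,"wy": 0,"wz": 0,"jaw": -1},{"tx": 0,"ty": 0,"tz": 0,"wx": 0,"wy": 0,"wz": 0,"jaw": -1}]'

```text
time: 14.1
tool_pos: [587.7, -149.1, 25.2]
tcp_rot: [-0.991, 1.567, -0.883]
contact_force: [1.5, -8.6, -2.2]
grip_width: 33.6
```

```bash
python3 look.py 8
```

```text
14.2 [ 587.7 -149.2   25.2] [ 0.8 -8.4 -1.1] 34.01662817835072
top bubble px [282.54 175.53] hull centre [289.99 175.12] size [11.6 53.3] area 57
   offset mm(along px dir [ 0.99 -0.13] ): -16.45
scene bubble px [302.39 236.08] hull centre [295.79 231.88] size [54.6 10.7] area 66
   offset mm(along px dir [0.87 0.49] ): 16.88
```

View pics/c8.png

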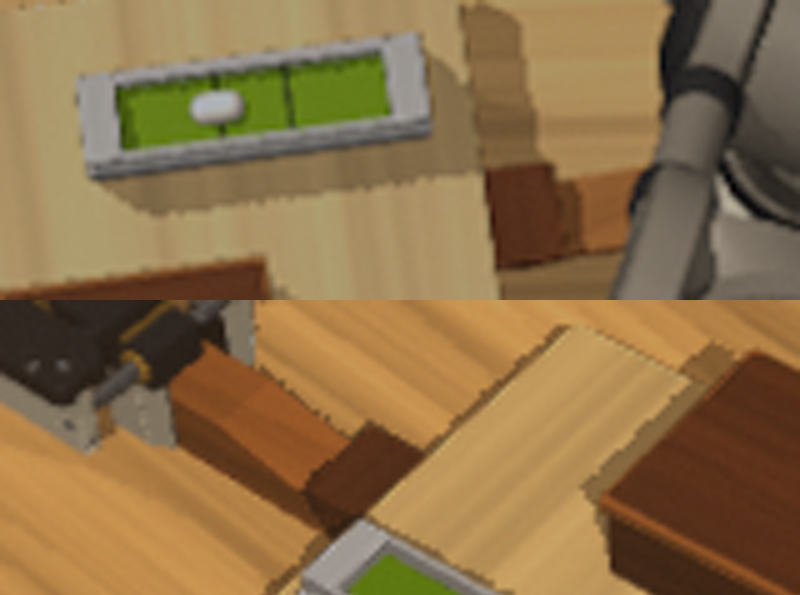

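The wedge is now lifting: push about 8.5 N, and the bubble has started towards centre. I continue.

Call:
arm_command --plan '[{"tx": 0,"ty": 0.1,"tz": 0,"wx": 0,"wy": 0,"wz": 0,"jaw": -1},{"tx": 0,"ty": 0.1,"tz": 0,"wx": 0,"wy": 0,"wz": 0,"jaw": -1},{"tx": 0,"ty": 0.1,"tz": 0,"wx": 0,"wy": 0,"wz": 0,"jaw": -1},{"tx": 0,"ty": 0.1,"tz": 0,"wx": 0,"wy": 0,"wz": 0,"jaw": -1},{"tx": 0,"ty": 0.1,"tz": 0,"wx": 0,"wy": 0,"wz": 0,"jaw": -1},{"tx": 0,"ty": 0.1,"tz": 0,"wx": 0,"wy": 0,"wz": 0,"jaw": -1},{"tx": 0,"ty": 0.1,"tz": 0,"wx": 0,"wy": 0,"wz": 0,"jaw": -1},{"tx": 0,"ty": 0.1,"tz": 0,"wx": 0,"wy": 0,"wz": 0,"jaw": -1},{"tx": 0,"ty": 0.1,"tz": 0,"wx": 0,"wy": 0,"wz": 0,"jaw": -1},{"tx": 0,"ty": 0.1,"tz": 0,"wx": 0,"wy": 0,"wz": 0,"jaw": -1},{"tx": 0,"ty": 0.1,"tz": 0,"wx": 0,"wy": 0,"wz": 0,"jaw": -1},{"tx": 0,"ty": 0.1,"tz": 0,"wx": 0,"wy": 0,"wz": 0,"jaw": -1},{"tx": 0,"ty": 0.1,"tz": 0,"wx": 0,"wy": 0,"wz": 0,"jaw": -1},{"tx": 0,"ty": 0.1,"tz": 0,"wx": 0,"wy": 0,"wz": 0,"jaw": -1},{"tx": 0,"ty": 0.1,"tz": 0,"wx": 0,"wy": 0,"wz": 0,"jaw": -1},{"tx": 0,"ty": 0.1,"tz": 0,"wx": 0,"wy": 0,"wz": 0,"jaw": -1},{"tx": 0,"ty": 0.1,"tz": 0,"wx": 0,"wy": 0,"wz": 0,"jaw": -1},{"tx": 0,"ty": 0.1,"tz": 0,"wx": 0,"wy": 0,"wz": 0,"jaw": -1},{"tx": 0,"ty": 0,"tz": 0,"wx": 0,"wy": 0,"wz": 0,"jaw": -1},{"tx": 0,"ty": 0,"tz": 0,"wx": 0,"wy": 0,"wz": 0,"jaw": -1}]'

```text
time: 16.2
tool_pos: [585.5, -131.0, 25.0]
tcp_rot: [-1.023, 1.568, -0.914]
contact_force: [2.2, -8.0, -0.7]
grip_width: 33.5
```

```bash
python3 look.py 9
```

```text
16.3 [ 585.5 -131.    25. ] [ 0.5 -7.9 -1.7] 33.90063703735373
top bubble px [285.5  174.92] hull centre [289.54 174.79] size [11.9 53.5] area 58
   offset mm(along px dir [ 0.99 -0.13] ): -8.87
scene bubble px [299.42 233.53] hull centre [296.09 231.34] size [54.6 10.7] area 63
   offset mm(along px dir [0.87 0.5 ] ): 8.59
```

View pics/c9.png

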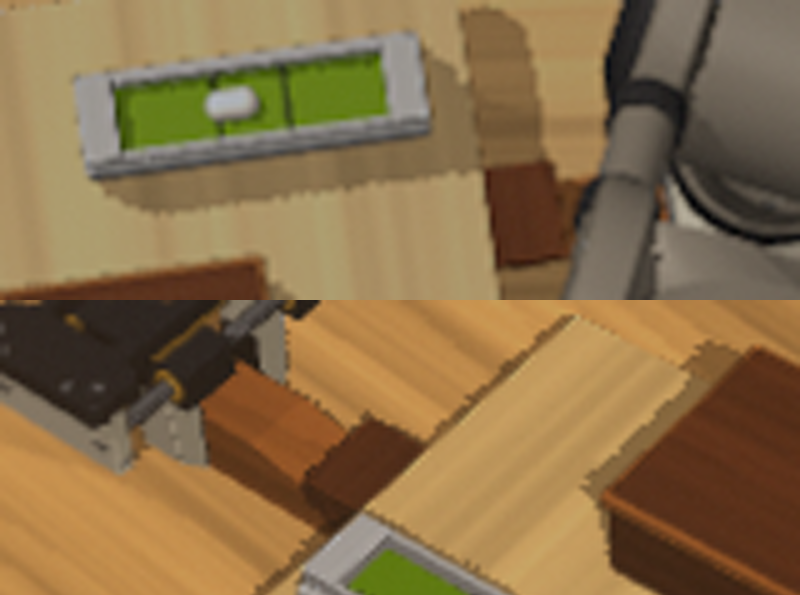

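Call:
arm_command --plan '[{"tx": 0,"ty": 0.1,"tz": 0,"wx": 0,"wy": 0,"wz": 0,"jaw": -1},{"tx": 0,"ty": 0.1,"tz": 0,"wx": 0,"wy": 0,"wz": 0,"jaw": -1},{"tx": 0,"ty": 0.1,"tz": 0,"wx": 0,"wy": 0,"wz": 0,"jaw": -1},{"tx": 0,"ty": 0.1,"tz": 0,"wx": 0,"wy": 0,"wz": 0,"jaw": -1},{"tx": 0,"ty": 0.1,"tz": 0,"wx": 0,"wy": 0,"wz": 0,"jaw": -1},{"tx": 0,"ty": 0.1,"tz": 0,"wx": 0,"wy": 0,"wz": 0,"jaw": -1},{"tx": 0,"ty": 0.1,"tz": 0,"wx": 0,"wy": 0,"wz": 0,"jaw": -1},{"tx": 0,"ty": 0.1,"tz": 0,"wx": 0,"wy": 0,"wz": 0,"jaw": -1},{"tx": 0,"ty": 0.1,"tz": 0,"wx": 0,"wy": 0,"wz": 0,"jaw": -1},{"tx": 0,"ty": 0.1,"tz": 0,"wx": 0,"wy": 0,"wz": 0,"jaw": -1},{"tx": 0,"ty": 0.1,"tz": 0,"wx": 0,"wy": 0,"wz": 0,"jaw": -1},{"tx": 0,"ty": 0.1,"tz": 0,"wx": 0,"wy": 0,"wz": 0,"jaw": -1},{"tx": 0,"ty": 0.1,"tz": 0,"wx": 0,"wy": 0,"wz": 0,"jaw": -1},{"tx": 0,"ty": 0.1,"tz": 0,"wx": 0,"wy": 0,"wz": 0,"jaw": -1},{"tx": 0,"ty": 0.1,"tz": 0,"wx": 0,"wy": 0,"wz": 0,"jaw": -1},{"tx": 0,"ty": 0,"tz": 0,"wx": 0,"wy": 0,"wz": 0,"jaw": -1},{"tx": 0,"ty": 0,"tz": 0,"wx": 0,"wy": 0,"wz": 0,"jaw": -1},{"tx": 0,"ty": 0,"tz": 0,"wx": 0,"wy": 0,"wz": 0,"jaw": -1},{"tx": 0,"ty": 0,"tz": 0,"wx": 0,"wy": 0,"wz": 0,"jaw": -1}]'

```text
time: 18.2
tool_pos: [583.8, -115.9, 24.9]
tcp_rot: [-1.056, 1.568, -0.947]
contact_force: [2.1, -7.6, -1.9]
grip_width: 33.4
```

```bash
python3 look.py 10
python3 - <<'E'
import cv2,numpy as np
t=cv2.imread('pics/top10.png');s=cv2.imread('pics/scene10.png')
T=cv2.resize(t[155:195,250:330],None,fx=8,fy=8,interpolation=cv2.INTER_CUBIC)
S=cv2.resize(s[210:245,255:335],None,fx=8,fy=8,interpolation=cv2.INTER_CUBIC)
cv2.imwrite('pics/z10.png',np.vstack([T,S]))
E
```

```text
18.3 [ 583.7 -115.8   24.8] [ 1.3 -8.1 -1.3] 33.81223849545756
top bubble px [288.17 174.36] hull centre [289.2  174.76] size [11.6 53.6] area 58
   offset mm(along px dir [ 0.99 -0.13] ): -2.12
scene bubble px [297.04 231.47] hull centre [296.14 230.62] size [55.9 10.9] area 64
   offset mm(along px dir [0.86 0.5 ] ): 2.54
```

View pics/z10.png

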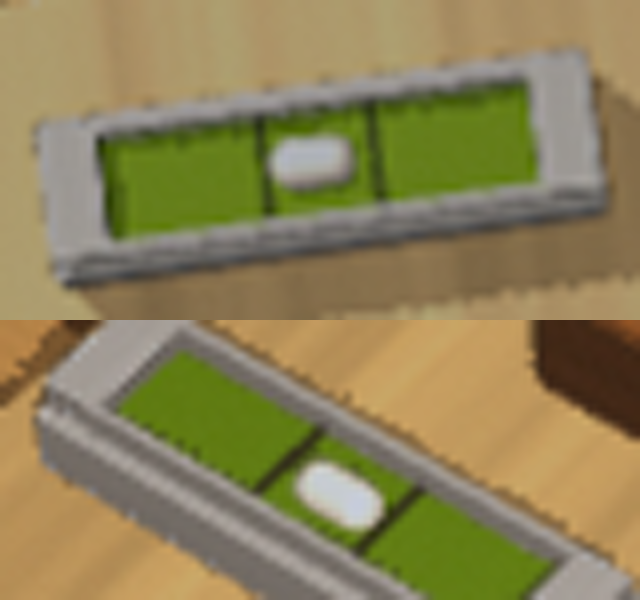

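The bubble is now between the lines, about 1 to 2.5 mm towards the hinge (top: lines at about x 264 and 376 in the crop, bubble at 311). I advance 4 mm more.

Call:
arm_command --plan '[{"tx": 0,"ty": 0.1,"tz": 0,"wx": 0,"wy": 0,"wz": 0,"jaw": -1},{"tx": 0,"ty": 0.1,"tz": 0,"wx": 0,"wy": 0,"wz": 0,"jaw": -1},{"tx": 0,"ty": 0.1,"tz": 0,"wx": 0,"wy": 0,"wz": 0,"jaw": -1},{"tx": 0,"ty": 0.1,"tz": 0,"wx": 0,"wy": 0,"wz": 0,"jaw": -1},{"tx": 0,"ty": 0,"tz": 0,"wx": 0,"wy": 0,"wz": 0,"jaw": -1},{"tx": 0,"ty": 0,"tz": 0,"wx": 0,"wy": 0,"wz": 0,"jaw": -1},{"tx": 0,"ty": 0,"tz": 0,"wx": 0,"wy": 0,"wz": 0,"jaw": -1},{"tx": 0,"ty": 0,"tz": 0,"wx": 0,"wy": 0,"wz": 0,"jaw": -1}]'

```text
time: 19.1
tool_pos: [583.3, -111.8, 24.8]
tcp_rot: [-1.062, 1.568, -0.953]
contact_force: [1.6, -8.4, -2.2]
grip_width: 34.0
```

```bash
cat > z.sh <<'X'
python3 look.py $1
python3 - <<'E'
import cv2,numpy as np
t=cv2.imread('pics/top$1.png');s=cv2.imread('pics/scene$1.png')
T=cv2.resize(t[155:195,250:330],None,fx=8,fy=8,interpolation=cv2.INTER_CUBIC)
S=cv2.resize(s[210:245,255:335],None,fx=8,fy=8,interpolation=cv2.INTER_CUBIC)
cv2.imwrite('pics/z$1.png',np.vstack([T,S]))
E
X
bash z.sh 11
```

```text
19.2 [ 583.3 -111.9   24.8] [ 1.1 -6.8 -1.8] 33.82222523984133
top bubble px [288.75 174.29] hull centre [289.16 174.62] size [11.7 53.6] area 58
   offset mm(along px dir [ 0.99 -0.14] ): -0.8
scene bubble px [296.4  230.84] hull centre [296.27 230.38] size [55.8 10.8] area 64
   offset mm(along px dir [0.86 0.51] ): 0.72
```

View pics/z11.png

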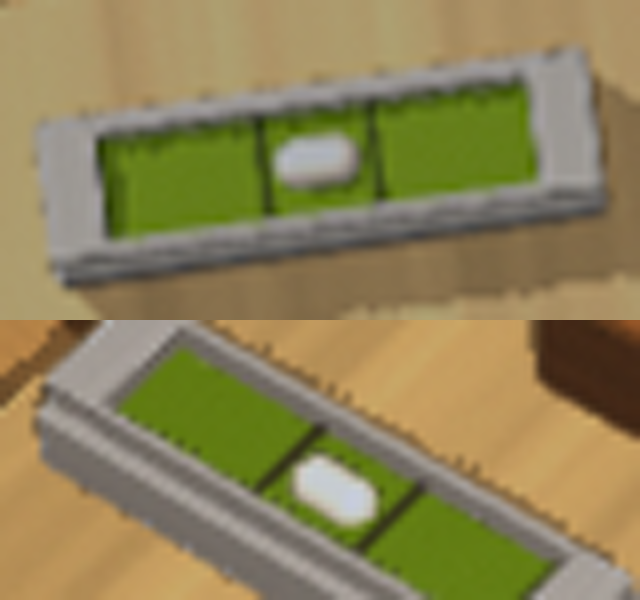

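The bubble is within about 0.7 mm of the middle in both views. I release the wedge.

Call:
arm_command --plan '[{"tx": 0,"ty": 0,"tz": 0,"wx": 0,"wy": 0,"wz": 0,"jaw": -0.15},{"tx": 0,"ty": 0,"tz": 0,"wx": 0,"wy": 0,"wz": 0,"jaw": 0},{"tx": 0,"ty": 0,"tz": 0,"wx": 0,"wy": 0,"wz": 0,"jaw": 0.3},{"tx": 0,"ty": 0,"tz": 0,"wx": 0,"wy": 0,"wz": 0,"jaw": 0.6},{"tx": 0,"ty": 0,"tz": 0,"wx": 0,"wy": 0,"wz": 0,"jaw": 0.6},{"tx": 0,"ty": 0,"tz": 0,"wx": 0,"wy": 0,"wz": 0,"jaw": 0.6},{"tx": 0,"ty": 0,"tz": 0,"wx": 0,"wy": 0,"wz": 0,"jaw": 0.6}]'

```text
time: 19.9
tool_pos: [582.8, -110.3, 24.7]
tcp_rot: [-0.923, 1.571, -0.814]
contact_force: [0.7, -0.6, -0.4]
grip_width: 73.2
```

```bash
bash z.sh 12
```

```text
20.0 [ 582.8 -110.4   24.7] [-0.  -0.4 -0.6] 73.56686905604876
top bubble px [288.79 174.28] hull centre [289.16 174.62] size [11.7 53.6] area 58
   offset mm(along px dir [ 0.99 -0.14] ): -0.69
scene bubble px [296.42 230.88] hull centre [296.25 230.42] size [55.8 10.8] area 64
   offset mm(along px dir [0.86 0.51] ): 0.81
```

View pics/z12.png

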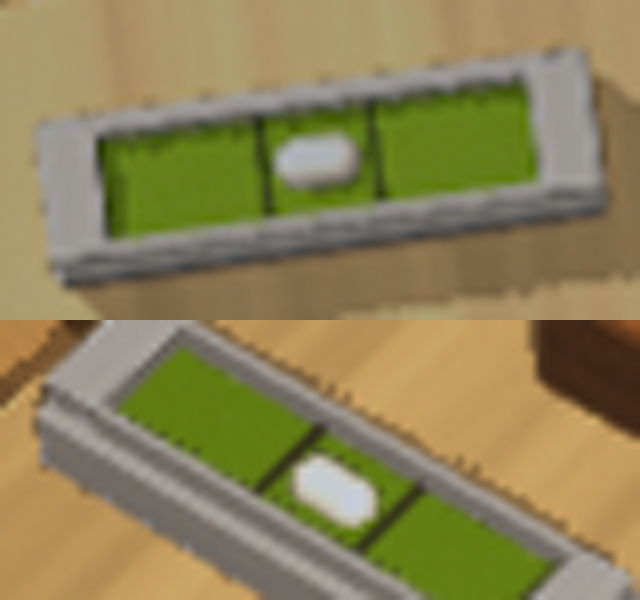

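View pics/scene12.png

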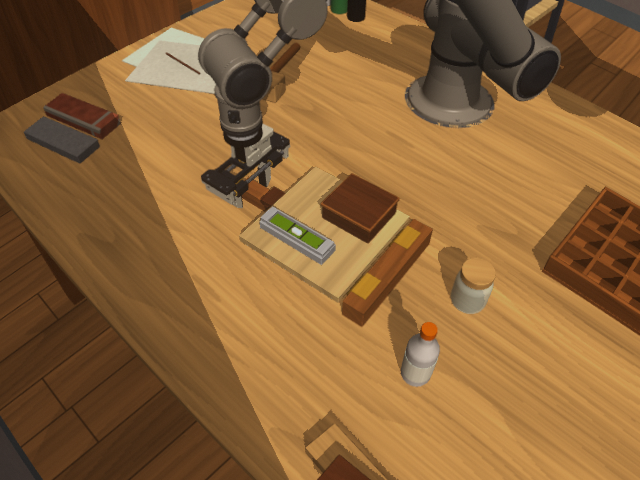

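The reading is unchanged after release. I now retreat straight up.

Call:
arm_command --plan '[{"tx": 0,"ty": 0,"tz": 0,"wx": 0,"wy": 0,"wz": 0,"jaw": 0.8},{"tx": -0.5,"ty": 0,"tz": 0,"wx": 0,"wy": 0,"wz": 0,"jaw": 0.8},{"tx": -1,"ty": 0,"tz": 0,"wx": 0,"wy": 0,"wz": 0,"jaw": 0.8},{"tx": -1.5,"ty": 0,"tz": 0,"wx": 0,"wy": 0,"wz": 0,"jaw": 0.8},{"tx": -2,"ty": 0,"tz": 0,"wx": 0,"wy": 0,"wz": 0,"jaw": 0.8},{"tx": -2,"ty": 0,"tz": 0,"wx": 0,"wy": 0,"wz": 0,"jaw": 0.8},{"tx": -2,"ty": 0,"tz": 0,"wx": 0,"wy": 0,"wz": 0,"jaw": 0.8},{"tx": -2,"ty": -1,"tz": 0,"wx": 0,"wy": 0,"wz": 0,"jaw": 0.8},{"tx": -2,"ty": -1,"tz": 0,"wx": 0,"wy": 0,"wz": 0,"jaw": 0.8},{"tx": 0,"ty": 0,"tz": 0,"wx": 0,"wy": 0,"wz": 0,"jaw": 0.8},{"tx": 0,"ty": 0,"tz": 0,"wx": 0,"wy": 0,"wz": 0,"jaw": 0.8},{"tx": 0,"ty": 0,"tz": 0,"wx": 0,"wy": 0,"wz": 0,"jaw": 0.8},{"tx": 0,"ty": 0,"tz": 0,"wx": 0,"wy": 0,"wz": 0,"jaw": 0.8},{"tx": 0,"ty": 0,"tz": 0,"wx": 0,"wy": 0,"wz": 0,"jaw": 0.8},{"tx": 0,"ty": 0,"tz": 0,"wx": 0,"wy": 0,"wz": 0,"jaw": 0.8}]'

```text
time: 21.5
tool_pos: [584.8, -130.0, 154.2]
tcp_rot: [2.715, 1.57, 2.824]
contact_force: [-0.2, 0.5, -0.3]
grip_width: 82.3
```

```bash
bash z.sh 13
```

```text
21.6 [ 584.9 -130.1  154.4] [ 0.4 -0.9  0.1] 82.58979887754587
top bubble px [288.8  174.28] hull centre [289.16 174.62] size [11.7 53.6] area 58
   offset mm(along px dir [ 0.99 -0.14] ): -0.69
scene bubble px [296.43 230.88] hull centre [296.4  230.51] size [55.5 10.8] area 64
   offset mm(along px dir [0.86 0.51] ): 0.45
```

View pics/scene13.png

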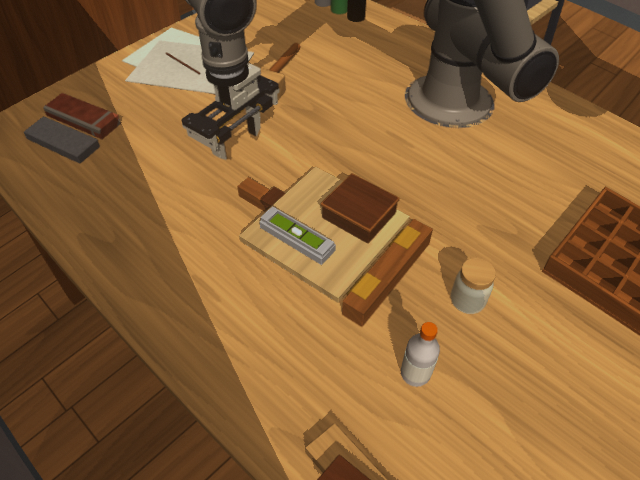

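View pics/z13.png

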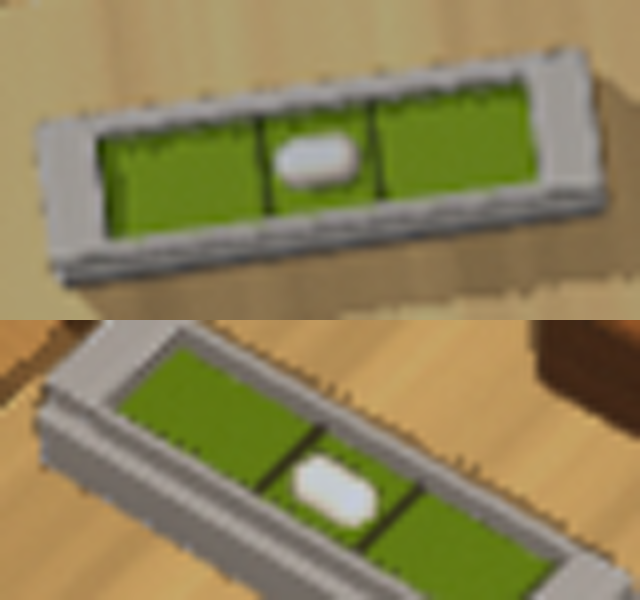

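The wedge stays put under the lug, the bubble is centred and steady, and the robot is clear. I hand in.

```bash
python3 -c "
from plant import bot; print(bot.close_job())"
```

```text
the job is handed in; nothing more can be done
None
```

The wedge is under the lug and carrying the board level. I gripped it by the tail, slid it flat along the bench into line with the board, pushed it in at about 1 mm per 0.1 s, then let go and raised the arm clear. I handed the job in at about 21.6 s on the robot's clock; no verdict is reported.

**Bubble:** it sits within about 0.7 mm of the middle, slightly towards the hinge. That is about 0.002 rad, against a limit of 0.0075. The reading did not change when I let go or when the arm lifted away.

**Wedge:** its thin end is roughly 80 mm past the lug, by the arm's travel from a camera fit of the start position. The push stayed at about 8 N in every reading.

**Mallet, jar and glue:** I went nowhere near them. The jar and glue look unmoved; in the last view the gripper hid the mallet's head, and only its handle could be seen, in its old place.

**Disagreements:**
- The first camera fit put the lug about 5 mm above the bench. First contact came later than that, meaning about 11 to 13 mm; still within the stated range, and the slow approach covered it.
- Before the last 4 mm push, different ways of reading the bubble disagreed by about 1.5 mm. At the end the automatic readings from the two cameras agreed to about 0.3 mm.

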